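Splash board up, then hold the cheese press

ROBOT

A 6-joint arm with a two-finger parallel gripper is mounted at the origin on the work surface. World frame = base frame: x ahead of the robot, y to its left, z up, the work surface at z = 0. Lengths are in m, angles in rad, forces in N, time in s.
With the tool pointing down it reaches from about 0.375 to 0.9 m from the base axis. Payload 3.1 kg.
Tool frame: the origin (TCP) lies midway between the tips of the shut fingers; the grasp point (between the pads) lies 19 mm behind it (manip.grasp_offset is the distance from the TCP to the grasp point, in m); z points along the fingers, y is the line along which they close (so a half turn about z gives the same grasp; the last joint's range is limited). The gripper opens to 85 mm and grips with 20 to 120 N. Pads are 22 mm wide; open, the fingers measure 114 mm over their backs; the gripper's body (76 mm by 85 mm) begins 54 mm behind the grasp point. The pads swing forward as they close: fully open they stand 13 mm farther back than shut.
Start: joints at [-1.308, 0.527, 1.433, -0, 1.181, -0.178], TCP at [0.267, -0.565, 0.231] pointing down, gripper open.
Joint ranges: [-3.08, 3.08], [-0.75, 2.2], [0.22, 2.44], [-1.43, 4.57], [0, 2.65], [-2.85, 2.85]. Speed limits (rad/s): [2.79, 2.79, 3.14, 3.14, 3.14, 3.14].

INTERFACE

Orientations are given as a unit quaternion [x, y, z, w].
In Python, from station import sensors, cams, order, manip gives the robot as it stands.
- The arm moves only by the tool move_arm, never from a script. Its argument "targets" is a list of rows, each an object of numbers: "dx", "dy", "dz": the shift along the world's x, y, z normalised to -1 to 1, where 1 is 25 mm; "rx", "ry", "rz": the turn, a rotation vector about the world's x, y, z normalised to -1 to 1, where 1 is 30 degrees. A call has exactly 10 rows; each row shifts and turns the commanded pose from where the row before left it; what a row does not reach is not made up. A row lasts 1/8 s, in which the tool goes at most 62.5 mm and 10.7 degrees, less where a joint would pass 70% of its speed; a pose out of reach is approached as far as the arm can. A call with a number of a shift or a turn outside -1 to 1 is refused whole. A call with a gripper value outside its range is refused whole. "claw" is the opening in per cent of the stroke, from 0 (shut) to 100 (fully open), set as the call begins (left out, the last holds). The fingers move at their own pace and stop on an object; "newtons" is the grip in N (left out, the last holds). Time passes only in rows, so rows that do not move let the fingers close, or fill a call up. It gives the time, the measured TCP pose, the force, the opening and the grip force at its end, in the units of the state.
- sensors.sense(): the state, without advancing time (a new reading comes with each control period).
- cams.snapshot(name): name is "scene" or "top" or "wrist"; returns the picture (480x640x3 uint8, red, green, blue); there is no depth.
- cams.camera_model(name): a dict with "fx", "fy", "cx", "cy" (pixels), "distortion" ([k1, k2, p1, p2, k3] as OpenCV has them; the pictures are not rectified), "extrinsics" (4x4, takes a point from world to camera coordinates). Camera axes: x right, y down, z forward; pixel columns grow to the right and rows downward; lengths in m; the calibration is good to about 2 mm. A picture is of the moment at which its call begins: read the wrist's pose just before it. camera_model takes no time and is no camera call; for the wrist camera it gives the pose at the moment of the call.
- order.sign_off(): hands the job in; it is judged then, once.
The state is a dict: "t": time; "q": joint angles; "qd": joint speeds; "tau": joint torques, N m; "tcp_pos": TCP position; "tool_rot": TCP orientation; "force": force on the tool from outside, world axes, zero at the start; "ft_torque": the same for the moment, N m; "finger_gap": opening from 0.0 (shut) to 1.0 (fully open); "gripper_force": force on a finger pad.
Only numpy, scipy, OpenCV 4.12 (cv2) and the standard library are available. Lean on these libraries where they do the work, as an engineer would, in place of code of your own. Each camera call takes 0.05 s, during which the arm holds its last target. There are 200 camera calls.

TASK

Take the blue splash board out of its wooden slot rack and lean it on the metal rest, its lower edge in the grey trough and its back against the steel rail, and let go of it. Then push the red paddle of the cheese press's spring-loaded lever down until the lever is level, its pointer at the green mark, and keep it there: finish while still holding the lever down. Leave the cheeses and the jar where they stand.

Things in the scene. Friction and masses are not known exactly. Their poses are not given: they have to be found in the camera images.
- board_mid (a point): Centre of the blue splash board, a plain rigid slab 150 mm wide (its x), 12 mm thick (its y) and 170 mm tall (its z, up at the start), about 0.2 to 0.4 kg. The point is half-way up, 85 mm from the top and bottom edges. It starts upright in the rack with its foot 6 mm above the work surface; pinch it across its thickness at the top edge from above.
- rack: Wooden slot rack, fixed, 150 x 90 mm foot; two walls along its x, whose tops are 51 mm above the work surface, with a 16 mm slot between them. Origin on the work surface under the middle of the slot, z up; the board stands over the origin with its x along the rack's x.
- rest: Metal rest for the board, fixed, left or right of the press. z up, origin on the work surface under the trough's middle. Trough: 190 mm along x, floor 6 mm above the work surface, 30 mm wide inside (y -15 to +15 mm), grey lips 16 mm high. A board with its foot in it leans towards +y onto the rail, 20 to 30 degrees from vertical; its middle should be within 45 mm of the rest's middle along x.
- rail_mid (a point): Middle of the rest's steel rail, on its axis: at x = 0, y = +45 mm of the rest, 95 mm above the work surface. The rail is 12 mm thick and runs 190 mm along the rest's x, with a post at each end. Axes as the rest's.
- press: Steel lever press for cheese, fixed; 260 x 170 mm base, the lever points along its -x. Origin on the work surface under the middle of the base, z up. The lever's hinge axis is parallel to the press's y at x = +90 mm, 145 mm above the work surface. A gauge post, 12 mm thick, stands at x = -45 mm, y = +50 mm, 205 mm high, its green mark centred 145 mm above the work surface.
- lever (a joint): Angle of the press lever, rad: 0 = raised (rest, the lever slopes up by 0.35 rad towards the paddle), 0.35 = level (wanted), 0.70 = bottom stop. A spring drives it back to 0 when let go; holding it level takes about 8 N down on the paddle, changing by about 15 N per rad.
- paddle (a point): Middle of the top face of the red paddle at the end of the lever, 60 mm (along the lever) x 56 mm, 14 mm thick; 205 mm from the hinge axis. It moves with the lever: 222 mm above the work surface when raised, about 152 mm when level. Turns with the lever; its y is parallel to the press's y.
- cheese_mid (a point): Centre of a round cheese 90 mm across and 55 mm high, loose; leave it alone.
- block_mid (a point): Centre of a pale block of cheese 70 x 100 x 50 mm high, loose; leave it alone.
- jar_mid (a point): Centre of a small jar with a red cap, 56 mm across and 75 mm high, loose; leave it alone.
Not all that is in view belongs to the job. There is more than one size of the part that bears board_mid; the job needs the middle-sized.

How it is judged:
On the way, in this order (a step that is already met when the one before it is completed fails the run):
1. the splash board leans on the rest, foot in the trough, let go of (angle between board_mid's own z axis and vertical between 0.25 and 0.65 rad and x of board_mid in the frame of rest between -0.045 and 0.045 m and y of board_mid in the frame of rest between 0.012 and 0.065 m and z of board_mid in the frame of rest between 0.065 and 0.105 m and angle between the x axis of board_mid and the x axis of rest, either way round below 0.2 rad and contact force between board and rest above 0.4 N and contact force between board and the fingers below 0.2 N and contact force between board and the arm below 0.2 N and linear speed of board below 0.03 m/s), for 0.3 s.
2. the lever is pushed to level and held there (value of joint lever between 0.28 and 0.42 rad and velocity of joint lever between -0.1 and 0.1 rad/s and contact force between any of the fingers, the arm and lever above 3 N and contact force between lever and board below 0.3 N), for 0.5 s.
At the end, for the whole second after the job is handed in: Board still, untouched by the robot, foot in the trough, back on the rail (0.25 to 0.65 rad from vertical, within 45 mm of the rest's middle along x, lined up within 0.2 rad). Robot still pushes the lever with over 3 N, joint at 0.35 +/- 0.07 rad; board not touching it (all of step 1 and all of step 2); the arm keeps its last pose, push and grip.
It fails at once if the round cheese is shoved or tipped (moved more than 25 mm) (distance of cheese_mid from where it was at the start of the episode above 0.025 m).
It fails at once if the cheese block is shoved or tipped (moved more than 25 mm) (distance of block_mid from where it was at the start of the episode above 0.025 m).
It fails at once if the jar is shoved or tipped (moved more than 25 mm) (distance of jar_mid from where it was at the start of the episode above 0.025 m).
It also fails if it takes over 61 s, if anything falls off the work surface, if the arm or the gripper's body presses on something with over 40 N, if the wrist force passes 120 N, or if a joint passes its speed limit or range.

## Working session

There is one attempt and no reset: what is moved stays moved. The work goes in short steps, Python scripts to look and compute and a tool call to move; the robot and the scene stay as the last step left them, time stands still between calls to the robot, and variables do not carry over. Pictures are saved under pics/ and viewed, at most 10 in all, crops included, and the job is handed in when it is done.

Besides the shell and the picture viewer there is one more tool, called after "Call:" by a JSON object that holds its "method" and its "body", one argument or row to a line. move_arm: Moves the arm, as the interface text tells. Scaled input: -1 to 1 covers 25 mm each way for a shift and 30 degrees each way for a turn. Its arguments: {"type":"object","properties":{"targets":{"type":"array"},"claw":{"type":"number"},"newtons":{"type":"number"}},"required":["targets"]}

```bash
ls; mkdir -p pics; python3 - <<'E'
from station import sensors,cams,manip
import cv2
for n in ("scene","top"):
    im=cams.snapshot(n); cv2.imwrite(f"pics/{n}0.png",im[:,:,::-1])
    m=cams.camera_model(n); print(n,m['fx'],m['distortion'],m['extrinsics'])
s=sensors.sense(); print(s['t'],s['tcp_pos'],s['tool_rot'],s['force'])
print(manip.grasp_offset)
E
```

```text
pics
scene 524.4212901595265 [-0.05975048  0.          0.          0.          0.        ] [[ 0.24225819  0.97002776 -0.01889736 -0.11361469]
 [ 0.74612588 -0.19871965 -0.63545785 -0.28894228]
 [-0.62016703  0.13984506 -0.77190428  1.47829978]
 [ 0.          0.          0.          1.        ]]
top 607.8753814155107 [-0.14984439  0.          0.          0.          0.        ] [[ 0.00904503 -0.99992001 -0.00884084 -0.00840181]
 [-0.99851992 -0.00855749 -0.05370974  0.51867282]
 [ 0.05362979  0.00931356 -0.99851745  1.7027931 ]
 [ 0.          0.          0.          1.        ]]
0.1 [ 0.26707562 -0.56434135  0.23041758] [ 9.75705511e-01  2.19083919e-01 -4.33075246e-05 -9.95162902e-04] [-0.0314159  -0.15911077 -0.20736174]
0.0187
```

View pics/scene0.png

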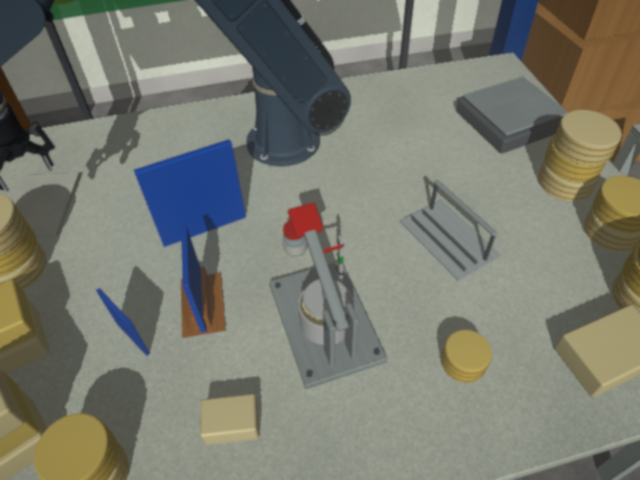

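View pics/top0.png

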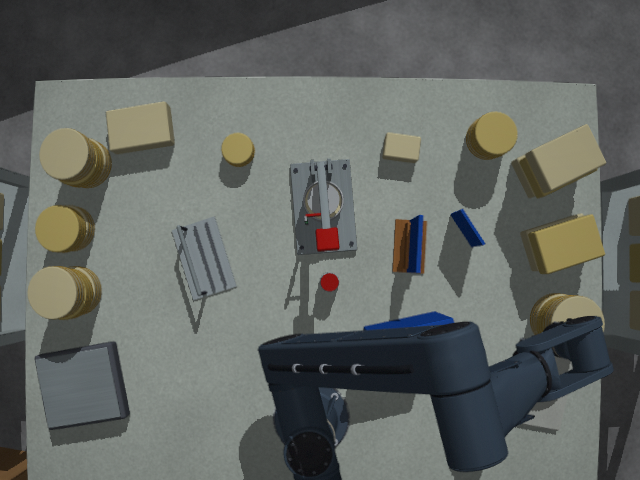

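The scene view shows the middle board in the rack (scene ~200,290; top ~415,245), the rest at scene (450,235) / top (204,258), and the press with its paddle at top (327,239). Next I'll zoom in on these.

```bash
cat > h.py <<'E'
import numpy as np,cv2
from station import cams
def K(m): return np.array([[m['fx'],0,m['cx']],[0,m['fy'],m['cy']],[0,0,1]])
def ray(m,p):
    u=cv2.undistortPoints(np.array([[p]],float),K(m),np.array(m['distortion']))[0,0]
    E=np.array(m['extrinsics']);R,t=E[:3,:3],E[:3,3]
    d=R.T@np.array([u[0],u[1],1]); return -R.T@t,d/np.linalg.norm(d)
def tri(*mp):
    A=0;b=0
    for m,p in mp:
        o,d=ray(m,p);P=np.eye(3)-np.outer(d,d);A=A+P;b=b+P@o
    x=np.linalg.solve(A,b)
    return x,[round(1e3*float(np.linalg.norm((np.eye(3)-np.outer(d,d))@(x-o))),1) for o,d in (ray(m,p) for m,p in mp)]
def onz(m,p,z):
    o,d=ray(m,p);return o+d*(z-o[2])/d[2]
def proj(m,X):
    E=np.array(m['extrinsics']);return cv2.projectPoints(np.array(X,float).reshape(-1,1,3),cv2.Rodrigues(E[:3,:3])[0],E[:3,3],K(m),np.array(m['distortion']))[0][:,0]
def panel(im,c0,r0,w,h,s):
    p=cv2.resize(im[r0:r0+h,c0:c0+w],None,fx=s,fy=s,interpolation=cv2.INTER_CUBIC)
    for i in range(0,w,10): cv2.line(p,(i*s,0),(i*s,8 if (c0+i)%50 else 20),(255,255,255),1)
    for i in range(0,h,10): cv2.line(p,(0,i*s),(8 if (r0+i)%50 else 20,i*s),(255,255,255),1)
    cv2.putText(p,f"{c0},{r0} x{s}",(25,35),0,.5,(255,255,255),1)
    return p
E
python3 - <<'E'
from h import *
S=cv2.imread("pics/scene0.png");T=cv2.imread("pics/top0.png")
cv2.imwrite("pics/a.png",np.hstack([panel(S,160,220,80,120,5),panel(T,380,180,80,120,5)]))
cv2.imwrite("pics/b.png",np.hstack([panel(S,400,170,100,110,4),panel(T,160,200,100,110,4)]))
cv2.imwrite("pics/c.png",np.hstack([panel(S,265,190,130,200,3),panel(T,270,150,130,200,3)]))
E
```

```text
(no output)
```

View pics/a.png

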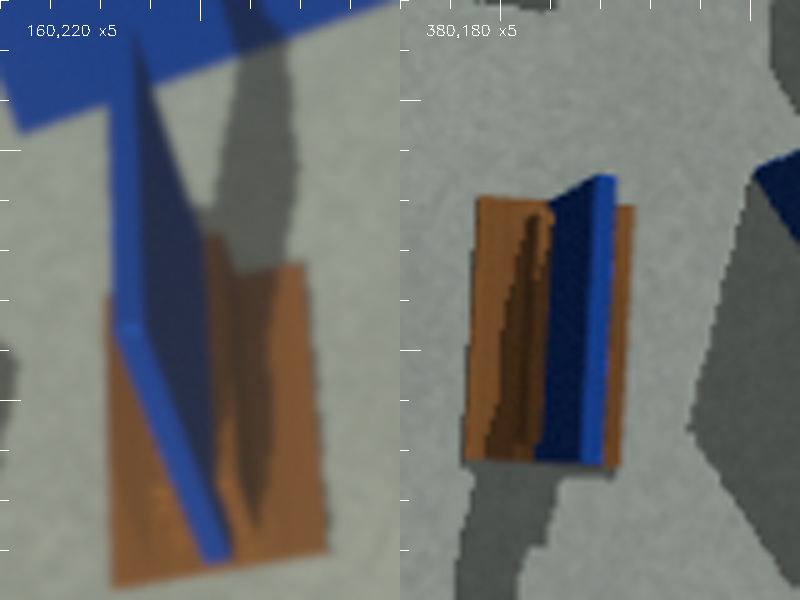

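View pics/b.png

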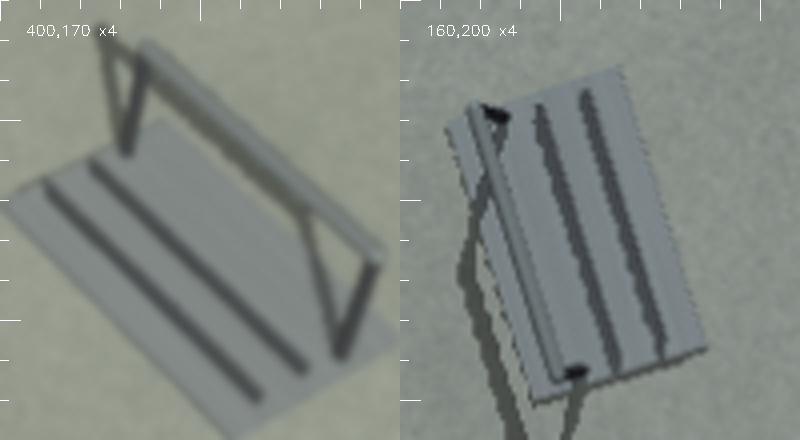

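View pics/c.png

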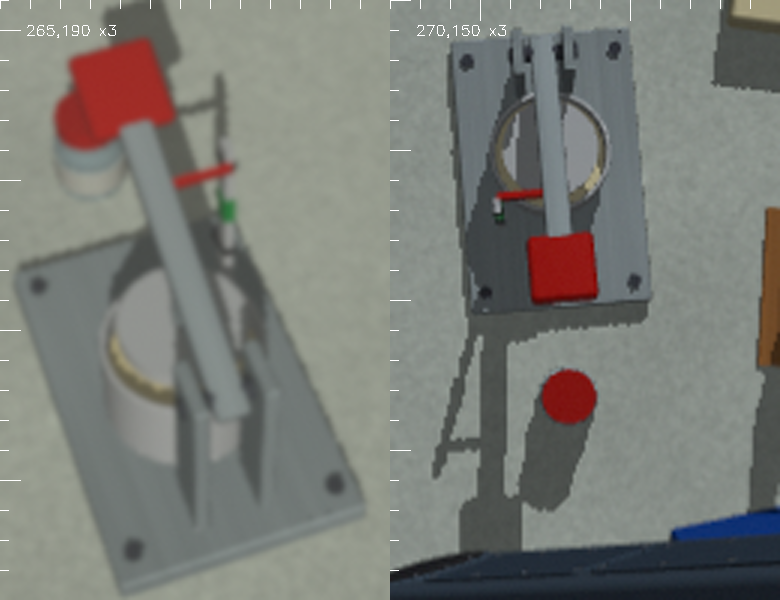

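The zooms show:
- **Board:** the top strip runs from top px (421.5,215.4) to (418.4,272.5), with its near end at scene (186,285.6).
- **Rest:** the rail ends are at top (178.5,226.5) and (199.5,294.5), scene (494.5,233) and (436,181).
- **Paddle:** its centre is at top (327.7,238.3), scene (305,219).

```bash
python3 - <<'E'
from h import *
np.set_printoptions(precision=4,suppress=True)
S=cams.camera_model("scene");T=cams.camera_model("top")
a=lambda x,y:(160+x/5,220+y/5); at=lambda x,y:(380+(x-400)/5,180+y/5)
b=lambda x,y:(400+x/4,170+y/4); bt=lambda x,y:(160+(x-400)/4,200+y/4)
c=lambda x,y:(265+x/3,190+y/3); ct=lambda x,y:(270+(x-390)/3,150+y/3)
def P(n,s,t): print(n,*tri((S,s),(T,t)))
P("bd near",a(131,327),at(608,177)); P("bd far",a(133,35),at(592,463))
print("z176",onz(T,at(608,177),.176),onz(T,at(592,463),.176),onz(S,a(131,327),.176))
print("board foot near z.006 scene", onz(S,a(218,561),.02))
print("rack corners top z0.05?",[onz(T,at(*p),.0) for p in((477,197),(635,206),(620,467),(463,460))])
P("rail lo",b(145,47),bt(558,380)); P("rail hi",b(376,254),bt(474,106))
P("lip1 lo",b(95,163),bt(615,370));P("lip1 hi",b(303,370),bt(540,107))
P("lip2 lo",b(47,187),bt(660,355));P("lip2 hi",b(258,397),bt(585,92))
P("paddle",c(120,88),ct(563,266))
print("press base",[onz(T,ct(*p),.01) for p in((450,45),(630,28),(650,297),(472,313))])
P("hinge",c(232,408),ct(543,40))
print("jar",onz(T,ct(569,397),.075)); P("gauge top",c(220,78),ct(497,205))
for n,p in (("cheese",(237,150)),("block",(402,146))): print(n,onz(T,p,.05))
print("cam top",ray(T,(320,240))[0], "scene",ray(S,(320,240))[0])
E
```

```text
bd near [ 0.564  -0.2807  0.1729] [2.3, 2.3]
bd far [ 0.4169 -0.2709  0.1699] [4.4, 4.4]
z176 [ 0.5637 -0.2826  0.176 ] [ 0.4169 -0.2744  0.176 ] [ 0.5666 -0.2779  0.176 ]
board foot near z.006 scene [ 0.5748 -0.2775  0.02  ]
rack corners top z0.05? [array([ 0.567, -0.237,  0.   ]), array([ 0.5627, -0.3279,  0.    ]), array([ 0.4136, -0.3193,  0.    ]), array([ 0.417 , -0.2294,  0.    ])]
rail lo [0.351  0.305  0.0897] [2.2, 2.2]
rail hi [0.536  0.3645 0.0931] [1.4, 1.4]
lip1 lo [ 0.3549  0.2829 -0.0006] [3.5, 3.5]
lip1 hi [0.5417 0.3376 0.0062] [2.2, 2.2]
lip2 lo [ 0.3654  0.2494 -0.0019] [1.9, 1.9]
lip2 hi [0.5526 0.3053 0.006 ] [2.1, 2.1]
paddle [ 0.5001 -0.0398  0.2157] [1.2, 1.2]
press base [array([0.7195, 0.0653, 0.01  ]), array([ 0.7372, -0.1059,  0.01  ]), array([ 0.4813, -0.1261,  0.01  ]), array([0.4647, 0.0416, 0.01  ])]
hinge [ 0.7019 -0.0214  0.1446] [1.6, 1.6]
jar [ 0.3881 -0.0493  0.075 ]
gauge top [0.5467 0.0138 0.2593] [0.4, 0.4]
cheese [0.7546 0.2127 0.05  ]
block [ 0.7695 -0.2497  0.05  ]
cam top [ 0.4267 -0.0198  1.7281] scene [ 1.1599 -0.1539  0.9553]
```

Call:
{"method": "move_arm", "body": {
  "targets": [
    {"dx":0.8,"dy":1,"dz":0.08,"rz":-0.095},
    {"dx":0.8,"dy":1,"dz":0.08,"rz":-0.095},
    {"dx":0.8,"dy":1,"dz":0.08,"rz":-0.095},
    {"dx":0.8,"dy":1,"dz":0.08,"rz":-0.095},
    {"dx":0.8,"dy":1,"dz":0.08,"rz":-0.095},
    {"dx":0.8,"dy":1,"dz":0.08,"rz":-0.095},
    {"dx":0.8,"dy":1,"dz":0.08,"rz":-0.095},
    {"dx":0.8,"dy":1,"dz":0.08,"rz":-0.095},
    {"dx":0.8,"dy":1,"dz":0.08,"rz":-0.095},
    {"dx":0.8,"dy":1,"dz":0.08,"rz":-0.095}
  ],
  "claw": 100,
  "newtons": 60
}}

```text
schema error: expected keys dx, dy, dz, rx, ry, rz
```

```bash
python3 - <<'E'
from h import *
from station import sensors
import json
np.set_printoptions(precision=4,suppress=True)
s=sensors.sense();m=cams.camera_model("wrist");im=cams.snapshot("wrist")[:,:,::-1]
cv2.imwrite("pics/w1.png",im)
json.dump({k:np.array(v).tolist() for k,v in m.items()},open("w1.json","w"))
print(s['t'],s['tcp_pos'],s['tool_rot'],s['q']);print(ray(m,(320,240)))
# predicted board top corners
d=np.array([np.cos(-.054),np.sin(-.054),0]);n=np.array([-d[1],d[0],0]);c=np.array([.490,-.2775,.176])
print(proj(m,[c+i*.075*d+j*.006*n for i in(-1,1) for j in(-1,1)]))
E
```

```text
0.1 [ 0.2671 -0.5643  0.2304] [ 0.9757  0.2191 -0.     -0.001 ] [-1.3075  0.5284  1.4338 -0.      1.1814 -0.1785]
(array([ 0.3408, -0.5301,  0.3746]), array([-0.2806, -0.1538, -0.9474]))
[[-237.6342 -405.3692]
 [-269.3843 -422.9356]
 [ -82.4308 -891.8688]
 [-109.1744 -890.4645]]
```

View pics/w1.png

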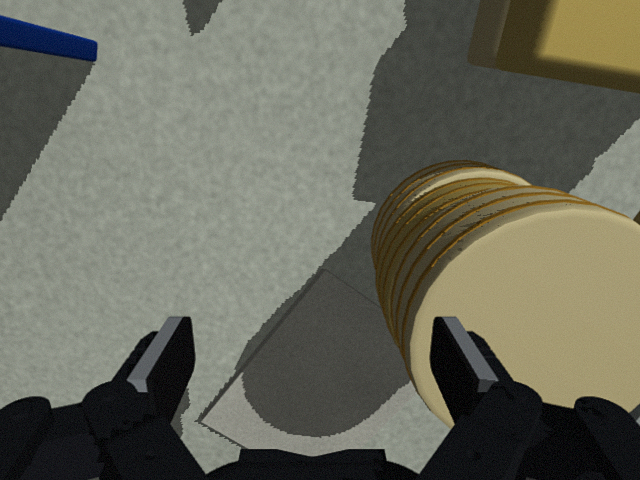

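The move was refused because every row needs all six keys. The picture only shows the start area (a cheese stack and the pads at the bottom). I'll resend the move.

Call:
{"method": "move_arm", "body": {
  "targets": [
    {"dx":0.8,"dy":1,"dz":0.08,"rx":0,"ry":0,"rz":-0.095},
    {"dx":0.8,"dy":1,"dz":0.08,"rx":0,"ry":0,"rz":-0.095},
    {"dx":0.8,"dy":1,"dz":0.08,"rx":0,"ry":0,"rz":-0.095},
    {"dx":0.8,"dy":1,"dz":0.08,"rx":0,"ry":0,"rz":-0.095},
    {"dx":0.8,"dy":1,"dz":0.08,"rx":0,"ry":0,"rz":-0.095},
    {"dx":0.8,"dy":1,"dz":0.08,"rx":0,"ry":0,"rz":-0.095},
    {"dx":0.8,"dy":1,"dz":0.08,"rx":0,"ry":0,"rz":-0.095},
    {"dx":0.8,"dy":1,"dz":0.08,"rx":0,"ry":0,"rz":-0.095},
    {"dx":0.8,"dy":1,"dz":0.08,"rx":0,"ry":0,"rz":-0.095},
    {"dx":0.8,"dy":1,"dz":0.08,"rx":0,"ry":0,"rz":-0.095}
  ],
  "claw": 100,
  "newtons": 60
}}

```text
t: 1.4
tcp_pos: [0.4677, -0.3139, 0.2511]
tool_rot: [1.0, -0.029, -0.0, -0.0]
force: [0.4, 0.1, -0.3]
finger_gap: 0.997
gripper_force: 0.0
```

```bash
python3 - <<'E'
from h import *
from station import sensors
np.set_printoptions(precision=4,suppress=True)
s=sensors.sense();m=cams.camera_model("wrist");im=cams.snapshot("wrist")[:,:,::-1].copy()
cv2.imwrite("pics/w2raw.png",im)
print(s['t'],s['tcp_pos'],s['tool_rot'],s['q'],s['force']);print(ray(m,(320,240)))
d=np.array([np.cos(-.054),np.sin(-.054),0]);n=np.array([-d[1],d[0],0]);c=np.array([.490,-.2775,.176])
Q=proj(m,[c+i*.075*d+j*.006*n for i in(-1,1) for j in(-1,1)]);print(Q)
h=cv2.cvtColor(im,cv2.COLOR_BGR2HSV);b=cv2.inRange(h,(105,150,110),(125,255,255))
for r in range(20,480,40):
    x=np.flatnonzero(b[r]); print(r,(x.min(),x.max(),len(x)) if len(x) else None)
for q in Q:
    if 0<=q[0]<640 and 0<=q[1]<480: cv2.circle(im,tuple(int(v) for v in q),4,(0,255,255),1)
cv2.imwrite("pics/w2.png",im)
import json;json.dump({k:np.array(v).tolist() for k,v in m.items()},open("w2.json","w"))
E
```

```text
1.4 [ 0.4677 -0.3139  0.2511] [ 0.9996 -0.0286 -0.0002 -0.0002] [-0.7895  0.4214  1.5664 -0.      1.1544  0.8386] [ 0.3668  0.1248 -0.2954]
(array([ 0.549 , -0.3189,  0.3952]), array([-0.3203, -0.001 , -0.9473]))
[[259.6049 337.3301]
 [239.8285 337.3467]
 [246.8489  71.4809]
 [222.5628  71.6112]]
20 None
60 (np.int64(456), np.int64(470), 15)
100 (np.int64(224), np.int64(493), 36)
140 (np.int64(226), np.int64(515), 34)
180 (np.int64(229), np.int64(527), 23)
220 (np.int64(232), np.int64(250), 19)
260 (np.int64(235), np.int64(252), 18)
300 (np.int64(237), np.int64(254), 18)
340 (np.int64(328), np.int64(355), 28)
380 (np.int64(190), np.int64(362), 156)
420 (np.int64(172), np.int64(369), 182)
460 (np.int64(215), np.int64(236), 22)
```

View pics/w2.png

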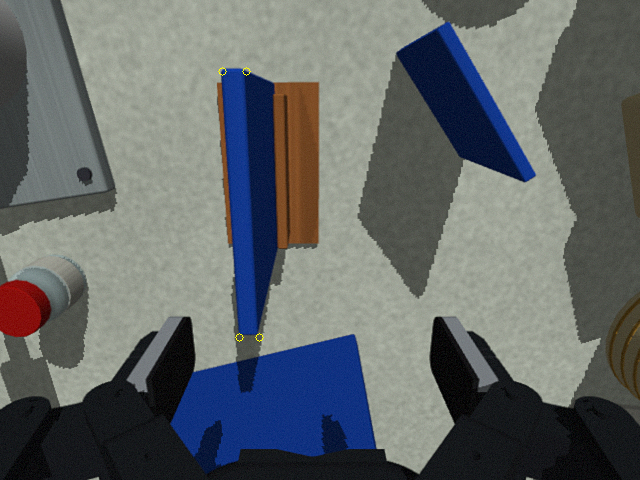

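The wrist view confirms the board pose: the top corners are within 1–2 px of the prediction at (222–247,71) and (240–259,337). Now centring, descending and gripping.

Call:
{"method": "move_arm", "body": {
  "targets": [
    {"dx":0.44,"dy":0.74,"dz":0,"rx":0,"ry":0,"rz":0},
    {"dx":0.44,"dy":0.74,"dz":0,"rx":0,"ry":0,"rz":0},
    {"dx":0,"dy":0,"dz":-0.7,"rx":0,"ry":0,"rz":0},
    {"dx":0,"dy":0,"dz":-0.7,"rx":0,"ry":0,"rz":0},
    {"dx":0,"dy":0,"dz":-0.7,"rx":0,"ry":0,"rz":0},
    {"dx":0,"dy":0,"dz":-0.7,"rx":0,"ry":0,"rz":0},
    {"dx":0,"dy":0,"dz":-0.7,"rx":0,"ry":0,"rz":0},
    {"dx":0,"dy":0,"dz":-0.5,"rx":0,"ry":0,"rz":0},
    {"dx":0,"dy":0,"dz":-0.36,"rx":0,"ry":0,"rz":0},
    {"dx":0,"dy":0,"dz":0,"rx":0,"ry":0,"rz":0}
  ]
}}

```text
t: 2.7
tcp_pos: [0.4889, -0.2778, 0.1417]
tool_rot: [1.0, -0.028, -0.001, -0.0]
force: [-0.5, -0.5, 0.6]
finger_gap: 1.0
gripper_force: 0.0
```

Call:
{"method": "move_arm", "body": {
  "targets": [
    {"dx":0,"dy":0,"dz":0,"rx":0,"ry":0,"rz":0},
    {"dx":0,"dy":0,"dz":0,"rx":0,"ry":0,"rz":0},
    {"dx":0,"dy":0,"dz":0,"rx":0,"ry":0,"rz":0},
    {"dx":0,"dy":0,"dz":0,"rx":0,"ry":0,"rz":0},
    {"dx":0,"dy":0,"dz":0,"rx":0,"ry":0,"rz":0},
    {"dx":0,"dy":0,"dz":0,"rx":0,"ry":0,"rz":0},
    {"dx":0,"dy":0,"dz":0,"rx":0,"ry":0,"rz":0},
    {"dx":0,"dy":0,"dz":0,"rx":0,"ry":0,"rz":0},
    {"dx":0,"dy":0,"dz":0,"rx":0,"ry":0,"rz":0},
    {"dx":0,"dy":0,"dz":0,"rx":0,"ry":0,"rz":0}
  ],
  "claw": 0,
  "newtons": 80
}}

```text
t: 3.95
tcp_pos: [0.4894, -0.2779, 0.1427]
tool_rot: [1.0, -0.028, 0.0, 0.0]
force: [0.3, 1.2, 5.4]
finger_gap: 0.128
gripper_force: 79.1
```

Call:
{"method": "move_arm", "body": {
  "targets": [
    {"dx":0,"dy":0,"dz":0.5,"rx":0,"ry":0,"rz":0},
    {"dx":0,"dy":0,"dz":1,"rx":0,"ry":0,"rz":0},
    {"dx":0,"dy":0,"dz":1,"rx":0,"ry":0,"rz":0},
    {"dx":0,"dy":0,"dz":1,"rx":0,"ry":0,"rz":0},
    {"dx":0,"dy":0,"dz":1,"rx":0,"ry":0,"rz":0},
    {"dx":0,"dy":0,"dz":1,"rx":0,"ry":0,"rz":0},
    {"dx":0,"dy":0,"dz":1,"rx":0,"ry":0,"rz":0},
    {"dx":0,"dy":0,"dz":1,"rx":0,"ry":0,"rz":0},
    {"dx":0,"dy":0.5,"dz":1,"rx":0,"ry":0,"rz":0},
    {"dx":0,"dy":0.8,"dz":1,"rx":0,"ry":0,"rz":0}
  ]
}}

```text
t: 5.2
tcp_pos: [0.4886, -0.2454, 0.38]
tool_rot: [1.0, -0.028, -0.001, -0.0]
force: [0.9, -0.8, -3.2]
finger_gap: 0.129
gripper_force: 78.0
```

Call:
{"method": "move_arm", "body": {
  "targets": [
    {"dx":0,"dy":1,"dz":0.7,"rx":0,"ry":0,"rz":0},
    {"dx":0,"dy":1,"dz":0.5,"rx":0,"ry":0,"rz":0},
    {"dx":0,"dy":1,"dz":0,"rx":0,"ry":0,"rz":0},
    {"dx":0,"dy":1,"dz":0,"rx":0,"ry":0,"rz":0},
    {"dx":0,"dy":1,"dz":0,"rx":0,"ry":0,"rz":0},
    {"dx":0,"dy":1,"dz":0,"rx":0,"ry":0,"rz":0},
    {"dx":0,"dy":1,"dz":0,"rx":0,"ry":0,"rz":0},
    {"dx":0,"dy":1,"dz":0,"rx":0,"ry":0,"rz":0},
    {"dx":0,"dy":1,"dz":0,"rx":0,"ry":0,"rz":0},
    {"dx":0,"dy":1,"dz":0,"rx":0,"ry":0,"rz":0}
  ]
}}

```text
t: 6.45
tcp_pos: [0.4885, 0.0053, 0.4093]
tool_rot: [1.0, -0.028, -0.001, 0.0]
force: [0.3, -0.7, -3.8]
finger_gap: 0.128
gripper_force: 78.3
```

Call:
{"method": "move_arm", "body": {
  "targets": [
    {"dx":-0.19,"dy":1,"dz":0,"rx":0,"ry":0,"rz":0.068},
    {"dx":-0.19,"dy":1,"dz":0,"rx":0,"ry":0,"rz":0.068},
    {"dx":-0.19,"dy":1,"dz":0,"rx":0,"ry":0,"rz":0.068},
    {"dx":-0.19,"dy":1,"dz":0,"rx":0,"ry":0,"rz":0.068},
    {"dx":-0.19,"dy":1,"dz":0,"rx":0,"ry":0,"rz":0.068},
    {"dx":-0.19,"dy":1,"dz":0,"rx":0,"ry":0,"rz":0.068},
    {"dx":-0.19,"dy":1,"dz":0,"rx":0,"ry":0,"rz":0.068},
    {"dx":-0.19,"dy":1,"dz":0,"rx":0,"ry":0,"rz":0.068},
    {"dx":-0.19,"dy":0.8,"dz":0,"rx":0,"ry":0,"rz":0.068},
    {"dx":-0.19,"dy":0.5,"dz":0,"rx":0,"ry":0,"rz":0.068}
  ]
}}

```text
t: 7.7
tcp_pos: [0.441, 0.2376, 0.4093]
tool_rot: [0.989, 0.151, -0.001, 0.0]
force: [-0.1, -0.8, -3.0]
finger_gap: 0.128
gripper_force: 78.2
```

```bash
python3 - <<'E'
from h import *
from station import sensors
import json
np.set_printoptions(precision=4,suppress=True)
s=sensors.sense();m=cams.camera_model("wrist");im=cams.snapshot("wrist")[:,:,::-1].copy()
json.dump({k:np.array(v).tolist() for k,v in m.items()},open("w3.json","w"))
print(s['t'],s['tcp_pos'],s['tool_rot'],s['q'],s['force'])
th=np.deg2rad(17);X=np.array([np.cos(th),np.sin(th),0]);Y=np.array([-X[1],X[0],0]);O=np.array([.455,.293,0])
R=[(i*.095,j,.016) for i in(-1,1) for j in(-.015,.015)]+[(-.09,.045,.095),(.09,.045,.095)]
Q=proj(m,[O+a*X+b*Y+np.array([0,0,z]) for a,b,z in R]);print(Q)
for q in Q: cv2.circle(im,tuple(int(v) for v in q),4,(0,255,255),1)
cv2.imwrite("pics/w3.png",im)
E
```

```text
7.7 [0.441  0.2376 0.4093] [ 0.9886  0.1508 -0.0007  0.0003] [ 0.2709  0.1848  1.4691 -0.0004  1.4892  1.5391] [-0.1353 -0.7698 -3.0223]
[[285.5716 215.0097]
 [263.2149 214.8768]
 [283.5385  62.2633]
 [258.5631  62.1159]
 [229.644  228.5381]
 [220.0882  60.5331]]
```

View pics/w3.png

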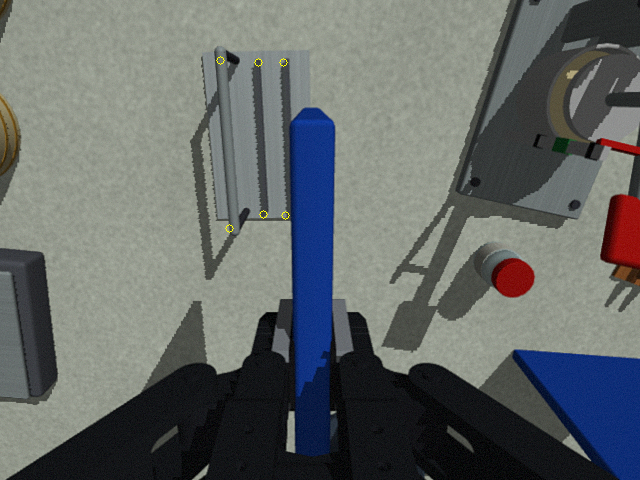

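The rest's lips land on the prediction (x ≈ 260 and 285 px) and the rail runs from (221,50) to (235,230), so the rest pose is confirmed. Now tilting while moving above the trough.

Call:
{"method": "move_arm", "body": {
  "targets": [
    {"dx":0,"dy":0.404,"dz":-0.4,"rx":-0.0717,"ry":-0.0219,"rz":0},
    {"dx":0,"dy":0.404,"dz":-0.4,"rx":-0.0717,"ry":-0.0219,"rz":0},
    {"dx":0,"dy":0.404,"dz":-0.4,"rx":-0.0717,"ry":-0.0219,"rz":0},
    {"dx":0,"dy":0.404,"dz":-0.4,"rx":-0.0717,"ry":-0.0219,"rz":0},
    {"dx":0,"dy":0.404,"dz":-0.4,"rx":-0.0717,"ry":-0.0219,"rz":0},
    {"dx":0,"dy":0.404,"dz":-0.4,"rx":-0.0717,"ry":-0.0219,"rz":0},
    {"dx":0,"dy":0.404,"dz":-0.4,"rx":-0.0717,"ry":-0.0219,"rz":0},
    {"dx":0,"dy":0.404,"dz":-0.4,"rx":-0.0717,"ry":-0.0219,"rz":0},
    {"dx":0,"dy":0.404,"dz":-0.4,"rx":-0.0717,"ry":-0.0219,"rz":0},
    {"dx":0,"dy":0.404,"dz":-0.4,"rx":-0.0717,"ry":-0.0219,"rz":0}
  ]
}}

```text
t: 9.0
tcp_pos: [0.442, 0.3381, 0.3093]
tool_rot: [0.97, 0.146, 0.028, 0.193]
force: [-0.3, 0.3, -3.5]
finger_gap: 0.127
gripper_force: 78.2
```

```bash
cat > st.py <<'E'
from station import sensors
import numpy as np
from scipy.spatial.transform import Rotation as Ro
s=sensors.sense();R=Ro.from_quat(s['tool_rot']).as_matrix()
print(s['t'],np.round(s['tcp_pos'],4),np.round(s['q'],3),np.round(s['force'],1))
th=np.deg2rad(17);Z=-R[:,2];yr=np.array([-np.sin(th),np.cos(th),0]);xr=np.array([np.cos(th),np.sin(th),0])
print("tilt deg",np.degrees(np.arctan2(Z@yr,Z[2])),"side",np.degrees(np.arcsin(Z@xr)),"yaw",np.degrees(np.arctan2(R[1,0],R[0,0])))
f=np.array(s['tcp_pos'])-.137*Z;d=f-[.455,.293,0];print("foot rest x,y,z",d@xr,d@yr,f[2])
E
python3 st.py
```

```text
9.0 [0.442  0.3381 0.3093] [ 0.645  0.445  1.417 -0.372  1.431  1.997] [-0.3  0.3 -3.5]
tilt deg 22.52580799795023 side 0.026454840956993412 yaw 17.15123168587616
foot rest x,y,z 0.0006726600006985925 -0.005568271470567618 0.18274717412374417
```

Call:
{"method": "move_arm", "body": {
  "targets": [
    {"dx":0,"dy":0,"dz":-0.8,"rx":0,"ry":0,"rz":0},
    {"dx":0,"dy":0,"dz":-0.8,"rx":0,"ry":0,"rz":0},
    {"dx":0,"dy":0,"dz":-0.8,"rx":0,"ry":0,"rz":0},
    {"dx":0,"dy":0,"dz":-0.8,"rx":0,"ry":0,"rz":0},
    {"dx":0,"dy":0,"dz":-0.8,"rx":0,"ry":0,"rz":0},
    {"dx":0,"dy":0,"dz":-0.8,"rx":0,"ry":0,"rz":0},
    {"dx":0,"dy":0,"dz":-0.7,"rx":0,"ry":0,"rz":0},
    {"dx":0,"dy":0,"dz":-0.4,"rx":0,"ry":0,"rz":0},
    {"dx":0,"dy":0,"dz":-0.1,"rx":0,"ry":0,"rz":0},
    {"dx":0,"dy":0,"dz":0,"rx":0,"ry":0,"rz":0}
  ]
}}

```text
t: 10.25
tcp_pos: [0.4421, 0.3382, 0.1601]
tool_rot: [0.97, 0.147, 0.029, 0.193]
force: [-1.2, 0.3, -3.5]
finger_gap: 0.13
gripper_force: 78.2
```

```bash
python3 st.py; python3 - <<'E'
from h import *
S=cams.snapshot("scene")[:,:,::-1];T=cams.snapshot("top")[:,:,::-1]
cv2.imwrite("pics/d.png",np.hstack([panel(S,400,130,100,140,4),panel(T,150,180,100,140,4)]))
E
```

```text
10.25 [0.4421 0.3382 0.1601] [ 0.645  0.618  1.567 -0.409  1.13   2.125] [-1.2  0.3 -3.5]
tilt deg 22.479340465562732 side -0.03583712763454187 yaw 17.199903117515092
foot rest x,y,z 0.0009451227749666427 -0.005328468970800627 0.033534559124964364
```

View pics/d.png

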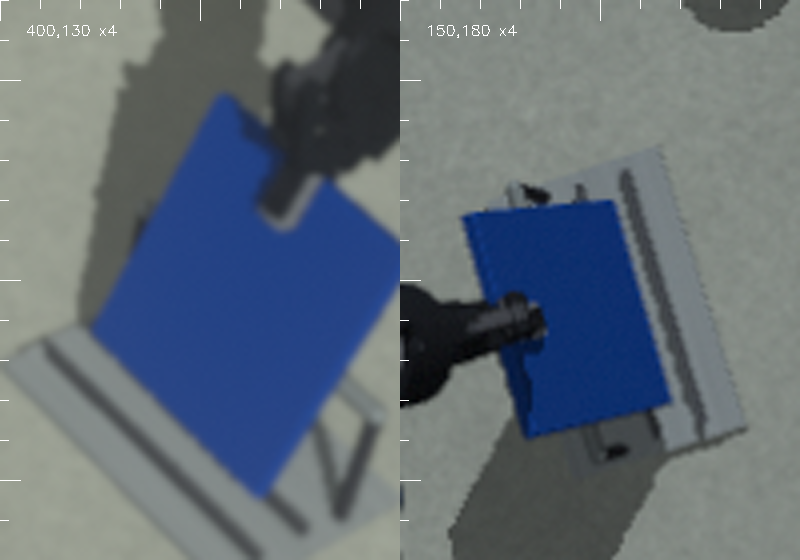

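The board's foot sits between the two lips, aligned with the trough and about 25 mm above its floor. Lowering slowly.

Call:
{"method": "move_arm", "body": {
  "targets": [
    {"dx":0,"dy":0,"dz":-0.2,"rx":0,"ry":0,"rz":0},
    {"dx":0,"dy":0,"dz":-0.2,"rx":0,"ry":0,"rz":0},
    {"dx":0,"dy":0,"dz":-0.2,"rx":0,"ry":0,"rz":0},
    {"dx":0,"dy":0,"dz":-0.1,"rx":0,"ry":0,"rz":0},
    {"dx":0,"dy":0,"dz":-0.1,"rx":0,"ry":0,"rz":0},
    {"dx":0,"dy":0,"dz":-0.1,"rx":0,"ry":0,"rz":0},
    {"dx":0,"dy":0,"dz":0,"rx":0,"ry":0,"rz":0},
    {"dx":0,"dy":0,"dz":0,"rx":0,"ry":0,"rz":0},
    {"dx":0,"dy":0,"dz":0,"rx":0,"ry":0,"rz":0},
    {"dx":0,"dy":0,"dz":0,"rx":0,"ry":0,"rz":0}
  ]
}}

```text
t: 11.6
tcp_pos: [0.4418, 0.3375, 0.1374]
tool_rot: [0.97, 0.147, 0.028, 0.194]
force: [1.4, -4.5, -2.3]
finger_gap: 0.128
gripper_force: 78.4
```

Call:
{"method": "move_arm", "body": {
  "targets": [
    {"dx":0.01,"dy":-0.04,"dz":-0.04,"rx":0,"ry":0,"rz":0},
    {"dx":0,"dy":0,"dz":-0.04,"rx":0,"ry":0,"rz":0},
    {"dx":0,"dy":0,"dz":-0.04,"rx":0,"ry":0,"rz":0},
    {"dx":0,"dy":0,"dz":0,"rx":0,"ry":0,"rz":0},
    {"dx":0,"dy":0,"dz":0,"rx":0,"ry":0,"rz":0},
    {"dx":0,"dy":0,"dz":0,"rx":0,"ry":0,"rz":0},
    {"dx":0,"dy":0,"dz":0,"rx":0,"ry":0,"rz":0},
    {"dx":0,"dy":0,"dz":0,"rx":0,"ry":0,"rz":0},
    {"dx":0,"dy":0,"dz":0,"rx":0,"ry":0,"rz":0},
    {"dx":0,"dy":0,"dz":0,"rx":0,"ry":0,"rz":0}
  ]
}}

```text
t: 12.85
tcp_pos: [0.4422, 0.3368, 0.1348]
tool_rot: [0.97, 0.147, 0.029, 0.193]
force: [0.3, -4.7, 4.6]
finger_gap: 0.128
gripper_force: 79.4
```

Call:
{"method": "move_arm", "body": {
  "targets": [
    {"dx":0,"dy":0,"dz":0,"rx":0,"ry":0,"rz":0},
    {"dx":0,"dy":0,"dz":0,"rx":0,"ry":0,"rz":0},
    {"dx":0,"dy":0,"dz":0,"rx":0,"ry":0,"rz":0},
    {"dx":0,"dy":0,"dz":0,"rx":0,"ry":0,"rz":0},
    {"dx":0,"dy":0,"dz":0,"rx":0,"ry":0,"rz":0},
    {"dx":0,"dy":0,"dz":0,"rx":0,"ry":0,"rz":0},
    {"dx":0,"dy":0,"dz":0,"rx":0,"ry":0,"rz":0},
    {"dx":0,"dy":0,"dz":0,"rx":0,"ry":0,"rz":0},
    {"dx":0,"dy":0,"dz":0,"rx":0,"ry":0,"rz":0},
    {"dx":0,"dy":0,"dz":0,"rx":0,"ry":0,"rz":0}
  ],
  "claw": 100
}}

```text
t: 14.1
tcp_pos: [0.442, 0.3371, 0.1343]
tool_rot: [0.97, 0.147, 0.028, 0.193]
force: [-0.0, 0.1, -0.5]
finger_gap: 1.003
gripper_force: 0.0
```

Call:
{"method": "move_arm", "body": {
  "targets": [
    {"dx":-0.06,"dy":0.18,"dz":0.46,"rx":0,"ry":0,"rz":0},
    {"dx":-0.06,"dy":0.18,"dz":0.46,"rx":0,"ry":0,"rz":0},
    {"dx":-0.11,"dy":0.37,"dz":0.92,"rx":0,"ry":0,"rz":0},
    {"dx":-0.11,"dy":0.37,"dz":0.92,"rx":0,"ry":0,"rz":0},
    {"dx":0,"dy":0,"dz":1,"rx":0,"ry":0,"rz":0},
    {"dx":0,"dy":0,"dz":1,"rx":0,"ry":0,"rz":0},
    {"dx":0,"dy":0,"dz":1,"rx":0,"ry":0,"rz":0},
    {"dx":0,"dy":0,"dz":1,"rx":0,"ry":0,"rz":0},
    {"dx":0,"dy":0,"dz":0,"rx":0,"ry":0,"rz":0},
    {"dx":0,"dy":0,"dz":0,"rx":0,"ry":0,"rz":0}
  ]
}}

```text
t: 15.35
tcp_pos: [0.4329, 0.3644, 0.3029]
tool_rot: [0.97, 0.147, 0.028, 0.193]
force: [-0.2, -0.4, 0.4]
finger_gap: 1.004
gripper_force: 0.0
```

```bash
python3 st.py; python3 - <<'E'
from h import *
S=cams.snapshot("scene")[:,:,::-1];T=cams.snapshot("top")[:,:,::-1]
cv2.imwrite("pics/e.png",np.hstack([panel(S,400,130,100,140,4),panel(T,150,180,100,140,4)]))
E
```

```text
15.35 [0.4329 0.3644 0.3029] [ 0.689  0.471  1.39  -0.364  1.447  2.034] [-0.2 -0.4  0.4]
tilt deg 22.486358105520818 side 0.047946636783491293 yaw 17.202293242951534
foot rest x,y,z -0.00032688226329608087 0.022374656133335554 0.17629564655423915
```

View pics/e.png

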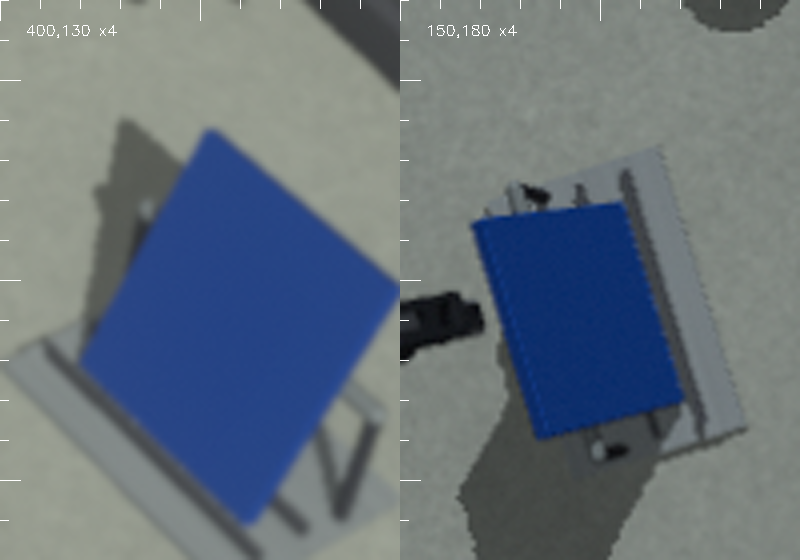

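The board leans on the rail with its foot against the front lip of the trough, centred along the rest. On to the paddle.

Call:
{"method": "move_arm", "body": {
  "targets": [
    {"dx":0.216,"dy":-1,"dz":0,"rx":0.0717,"ry":0.0219,"rz":0},
    {"dx":0.216,"dy":-1,"dz":0,"rx":0.0717,"ry":0.0219,"rz":0},
    {"dx":0.216,"dy":-1,"dz":0,"rx":0.0717,"ry":0.0219,"rz":0},
    {"dx":0.216,"dy":-1,"dz":0,"rx":0.0717,"ry":0.0219,"rz":0},
    {"dx":0.216,"dy":-1,"dz":0,"rx":0.0717,"ry":0.0219,"rz":0},
    {"dx":0.216,"dy":-1,"dz":0,"rx":0.0717,"ry":0.0219,"rz":0},
    {"dx":0.216,"dy":-1,"dz":0,"rx":0.0717,"ry":0.0219,"rz":0},
    {"dx":0.216,"dy":-1,"dz":0,"rx":0.0717,"ry":0.0219,"rz":0},
    {"dx":0.216,"dy":-1,"dz":0,"rx":0.0717,"ry":0.0219,"rz":0},
    {"dx":0.216,"dy":-1,"dz":0,"rx":0.0717,"ry":0.0219,"rz":0}
  ],
  "claw": 0,
  "newtons": 30
}}

```text
t: 16.7
tcp_pos: [0.4871, 0.1137, 0.3023]
tool_rot: [0.989, 0.15, -0.001, -0.001]
force: [-0.2, -0.8, -0.1]
finger_gap: 0.001
gripper_force: 0.0
```

Call:
{"method": "move_arm", "body": {
  "targets": [
    {"dx":0,"dy":-0.9,"dz":0,"rx":0,"ry":0,"rz":0},
    {"dx":0,"dy":-0.9,"dz":0,"rx":0,"ry":0,"rz":0},
    {"dx":0,"dy":-0.9,"dz":0,"rx":0,"ry":0,"rz":0},
    {"dx":0,"dy":-0.9,"dz":0,"rx":0,"ry":0,"rz":0},
    {"dx":0,"dy":-0.9,"dz":0,"rx":0,"ry":0,"rz":0},
    {"dx":0,"dy":-0.9,"dz":0,"rx":0,"ry":0,"rz":0},
    {"dx":0,"dy":-0.8,"dz":0,"rx":0,"ry":0,"rz":0},
    {"dx":0,"dy":0,"dz":-0.8,"rx":0,"ry":0,"rz":0},
    {"dx":0,"dy":0,"dz":-0.8,"rx":0,"ry":0,"rz":0},
    {"dx":0,"dy":0,"dz":-0.4,"rx":0,"ry":0,"rz":0}
  ]
}}

```text
t: 17.95
tcp_pos: [0.4864, -0.0403, 0.2515]
tool_rot: [0.989, 0.15, -0.002, -0.001]
force: [-1.3, -0.0, 0.5]
finger_gap: 0.001
gripper_force: 0.0
```

```bash
python3 st.py
```

```text
17.95 [ 0.4864 -0.0403  0.2515] [-0.312  0.318  1.741 -0.     1.086  0.959] [-1.3 -0.   0.5]
tilt deg -0.12053541747697505 side 0.1792389762572587 yaw 17.197592665485004
foot rest x,y,z -0.06783109104856128 -0.32759058076417713 0.11451107825298149
```

Call:
{"method": "move_arm", "body": {
  "targets": [
    {"dx":0,"dy":0,"dz":-0.36,"rx":0,"ry":0,"rz":0},
    {"dx":0,"dy":0,"dz":-0.36,"rx":0,"ry":0,"rz":0},
    {"dx":0,"dy":0,"dz":-0.36,"rx":0,"ry":0,"rz":0},
    {"dx":0,"dy":0,"dz":-0.36,"rx":0,"ry":0,"rz":0},
    {"dx":0,"dy":0,"dz":-0.36,"rx":0,"ry":0,"rz":0},
    {"dx":0,"dy":0,"dz":-0.36,"rx":0,"ry":0,"rz":0},
    {"dx":0,"dy":0,"dz":-0.36,"rx":0,"ry":0,"rz":0},
    {"dx":0,"dy":0,"dz":-0.36,"rx":0,"ry":0,"rz":0},
    {"dx":0,"dy":0,"dz":-0.3,"rx":0,"ry":0,"rz":0},
    {"dx":0,"dy":0,"dz":0,"rx":0,"ry":0,"rz":0}
  ]
}}

```text
t: 19.2
tcp_pos: [0.4862, -0.0404, 0.1731]
tool_rot: [0.989, 0.15, -0.002, -0.0]
force: [-3.5, -1.0, 5.8]
finger_gap: -0.001
gripper_force: 2.9
```

Call:
{"method": "move_arm", "body": {
  "targets": [
    {"dx":0,"dy":0,"dz":-0.24,"rx":0,"ry":0,"rz":0},
    {"dx":0,"dy":0,"dz":-0.24,"rx":0,"ry":0,"rz":0},
    {"dx":0,"dy":0,"dz":-0.24,"rx":0,"ry":0,"rz":0},
    {"dx":0,"dy":0,"dz":-0.08,"rx":0,"ry":0,"rz":0},
    {"dx":0,"dy":0,"dz":0,"rx":0,"ry":0,"rz":0},
    {"dx":0,"dy":0,"dz":0,"rx":0,"ry":0,"rz":0},
    {"dx":0,"dy":0,"dz":0,"rx":0,"ry":0,"rz":0},
    {"dx":0,"dy":0,"dz":0,"rx":0,"ry":0,"rz":0},
    {"dx":0,"dy":0,"dz":0,"rx":0,"ry":0,"rz":0},
    {"dx":0,"dy":0,"dz":0,"rx":0,"ry":0,"rz":0}
  ]
}}

```text
t: 20.45
tcp_pos: [0.4853, -0.0404, 0.1536]
tool_rot: [0.989, 0.15, -0.002, -0.0]
force: [-6.4, -1.6, 7.4]
finger_gap: -0.005
gripper_force: 3.6
```

```bash
python3 - <<'E'
from h import *
np.set_printoptions(precision=4,suppress=True)
S=cams.camera_model("scene")
im=cams.snapshot("scene")[:,:,::-1];cv2.imwrite("pics/f.png",im)
h=cv2.cvtColor(im,cv2.COLOR_BGR2HSV)
g=cv2.inRange(h,(50,100,40),(80,255,255)); r=cv2.inRange(h,(0,140,90),(6,255,255))|cv2.inRange(h,(174,140,90),(180,255,255))
for n,k in(("green",g),("red",r)):
    k[:, :270]=0;k[:,360:]=0;k[:190]=0;k[300:]=0
    nn,_,st,c=cv2.connectedComponentsWithStats(k)
    print(n,[(st[i].tolist(),c[i].round(1).tolist()) for i in range(1,nn) if st[i][4]>4])
E
python3 st.py|head -1
```

```text
green [([339, 258, 4, 5, 16], [340.9, 260.1])]
red [([284, 226, 38, 26, 439], [302.7, 239.0]), ([323, 258, 15, 6, 48], [329.4, 260.4])]
20.5 [ 0.4853 -0.0404  0.1536] [-0.312  0.467  1.848 -0.002  0.832  0.959] [-5.7 -1.5  8.5]
```

Call:
{"method": "move_arm", "body": {
  "targets": [
    {"dx":0,"dy":0,"dz":-0.03,"rx":0,"ry":0,"rz":0},
    {"dx":0,"dy":0,"dz":0,"rx":0,"ry":0,"rz":0},
    {"dx":0,"dy":0,"dz":0,"rx":0,"ry":0,"rz":0},
    {"dx":0,"dy":0,"dz":0,"rx":0,"ry":0,"rz":0},
    {"dx":0,"dy":0,"dz":0,"rx":0,"ry":0,"rz":0},
    {"dx":0,"dy":0,"dz":0,"rx":0,"ry":0,"rz":0},
    {"dx":0,"dy":0,"dz":0,"rx":0,"ry":0,"rz":0},
    {"dx":0,"dy":0,"dz":0,"rx":0,"ry":0,"rz":0},
    {"dx":0,"dy":0,"dz":0,"rx":0,"ry":0,"rz":0},
    {"dx":0,"dy":0,"dz":0,"rx":0,"ry":0,"rz":0}
  ]
}}

```text
t: 21.75
tcp_pos: [0.4853, -0.0404, 0.1528]
tool_rot: [0.989, 0.15, -0.002, -0.0]
force: [-5.6, -2.1, 7.7]
finger_gap: 0.004
gripper_force: 3.7
```

```bash
python3 st.py|head -1; python3 -c "
from station import order
print(order.sign_off())"
```

```text
21.75 [ 0.4853 -0.0404  0.1528] [-0.312  0.468  1.848 -0.002  0.83   0.959] [-5.6 -2.1  7.7]
the job is handed in; nothing more can be done
None
```

I handed the job in at 21.75 s: the board leans on the rest, let go, and the arm is holding the lever level with about 8 N; the sign-off returned no verdict.

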